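Bolt the reject-label box shut

ROBOT

A 7-joint arm with a two-finger parallel gripper is mounted at the origin on the work surface. World frame = base frame: x ahead of the robot, y to its left, z up, the work surface at z = 0. Lengths are in m, angles in rad, forces in N, time in s.
With the tool pointing down it reaches from about 0.35 to 0.9 m from the base axis. Payload 8.1 kg.
Tool frame: the origin (TCP) lies on the centre line of the jaws, within the pads' length; the fingertips stand 14 mm ahead of it and the grasp point (between the pads) lies 5 mm behind it; z points along the fingers, y is the line along which they close (so a half turn about z gives the same grasp; the last joint's range is limited). The gripper opens to 92 mm and grips with 3 to 60 N. Pads are 19 mm wide; open, the fingers measure 130 mm over their backs; the gripper's body (75 mm by 190 mm) begins 47 mm behind the grasp point.
Start: joints at [1.231, 0.434, 0.025, 1.573, -0.012, 1.134, -0.075], TCP at [0.147, -0.608, 0.241] pointing down, gripper open.
Joint ranges: [-2.62, 2.62], [-0.44, 2.09], [-1.27, 1.32], [0.08, 2.57], [-1.32, 4.46], [0.12, 2], [-2.74, 2.74]. Speed limits (rad/s): [2.22, 2.22, 3.01, 3.01, 3.14, 3.14, 3.14].

INTERFACE

Orientations are given as a 3x3 rotation matrix whose columns are the frame's x, y, z axes.
In Python, from bench import arm gives the robot as it stands.
- The arm moves only by the shell command python3 -m creep 'ROWS' [OPENING]. ROWS is JSON, a list of rows, each an object with "offset": the shift along the tool's x, y, z in units of 50 mm (1.0 is 50 mm), a list of three; "twist": the turn about the tool's z in units of 6 degrees (1.0 is 6 degrees). A call has 1 to 8 rows; each row is the pose to reach, as a shift and turn from the pose commanded when the call began, along the tool's axes at that moment; what a row does not reach only later rows make up. A row lasts 1/10 s, in which the tool goes at most 50 mm and 8.59 degrees, less where a joint would pass 70% of its speed; a pose out of reach is approached as far as the arm can. A call with a gripper value outside its range is refused whole. OPENING is the gripper command: -1 is shut, 1 is fully open, values between are in proportion, set as the call begins (- or left out, the last holds). The fingers move at their own pace and stop on an object; the grip force is fixed at half the most. Time passes only in rows, so rows that repeat a pose let the fingers close. It gives the time, the measured TCP pose, the force, the opening and the grip force at its end, in the units of the state.
- arm.get_state(): the state, without advancing time (a new reading comes with each control period).
- arm.capture(name): name is "side" or "top" or "wrist"; returns a dict with "pixels" (420x560x3 uint8, red, green, blue), "K" (3x3 intrinsics, pixels), "position" and "rotation" of the camera in the world. Camera axes: x right, y down, z forward; pixel columns grow to the right and rows downward; lengths in m; the calibration is good to about 2 mm. A picture is of the moment at which its call begins. There is no depth.
- arm.sign_off(): hands the job in; it is judged then, once.
The state is a dict: "clock": time; "qpos": joint angles; "dq": joint speeds; "tau": joint torques, N m; "ee_pos": TCP position; "tool_rot": TCP orientation; "contact_force": force on the tool from outside, world axes, zero at the start; "torque": the same for the moment, N m; "gripper_width": finger opening in m; "grip_force": force on a finger pad.
Only numpy, scipy, OpenCV 4.12 (cv2) and the standard library are available. Lean on these libraries where they do the work, as an engineer would, in place of code of your own. Each camera call takes 0.05 s, during which the arm holds its last target. There are 200 camera calls.

TASK

Lock the reject-label box with its barrel bolt: lift the handle out of its notch, slide the bolt along through the keeper on the lid until the handle just comes up against the sprung rubber pad, and lay the handle down fully into the second notch beside it, then let go. Work it gently, by feel: never force the bolt against its guides or the pad with more than about 15 N, and leave the label roll, the spray bottle and the pen cup standing where they are.

Things in the scene. Friction and masses are not known exactly. Their poses are not given: they have to be found in the camera images.
- box: White steel box 200 (x) x 300 (y) x 90 mm high, screwed to the bench. Origin: centre of its underside; z up. Its place and yaw differ each time. A barrel bolt lies on its metal top along the box's y, axis at box x = -30, z = 120 mm (30 mm over the top). The lid leaf (shut) is the +y part of the top; the bolt is slid to box +y to lock it.
- keeper (a point): Centre of the keeper on the lid, on the bolt axis at box y = 50 mm: a square steel staple 20 mm long and 47 mm high through which the rod's end goes when locked. Axes as the box.
- first_notch (a point): Middle of the first notch on the bolt axis (box x -30, y -85, z 120 mm; axes as the box), a 13 mm gap between steel guides that reach 26 mm in front (-x) and 20 mm behind the axis. Between the notches: an open channel, its 6 mm side plates 16 mm above the axis; outside them: walls 17 mm above it. The second notch lies 48 to 72 mm further to +y: set differently each time, not reported.
- barrel (a point): On the bolt axis at box y = -25 mm, the middle of where the second notch, a 14.5 mm gap in the channel's front plate, may be. A black rubber pad on a spring (1.8 N per mm) meets the lifted handle there; the plate goes on beyond. From just touching the pad (or 2 mm short) to 3 mm pressed into it, the handle goes down into the notch; pressed deeper, it meets the plate.
- bolt: The bolt: steel rod, 12 mm diameter, 130 mm long, 0.18 kg, with a handle at right angles: a 9 mm shaft ending in an 18 mm ball knob, its centre 60 mm from the axis. Origin on the rod's axis where the handle joins. It slides along the box's y against about 7 N of dry friction, and turns about its axis. It starts unlocked in the first notch, origin near box y = -85 mm.
- handle_turn (a joint): Handle angle (rad). 0: level, pointing to box -x, fully down in a notch. It grows as the knob is lifted, up and over towards +x, to 1.5 (upright). Above about 0.72 the handle clears the channel's front plate between the notches; slide it at 0.9 to 1.1. Let go, it falls by its own weight, into a notch or, between the notches, onto that plate, where it rests at about 0.7.
- knob (a point): Centre of the ball knob (18 mm diameter), 60 mm from the bolt axis. With the handle down it is 30 mm above the box top, with free space round it on the -x side and on both y sides.
- label_roll: Bystander: paper label roll, 72 mm diameter, 50 mm high, on the lid. Origin: centre of its underside.
- spray: Bystander: white bottle, 64 mm diameter, 170 mm high, on the bench at the box's +y end. Origin: centre of its underside.
- pen_cup: Bystander: black cup, 76 mm diameter, 95 mm high, on the bench at the box's -y end. Origin: centre of its underside.

How it is judged:
By the outcome, as a careful person would: the job done as asked, in the order asked, and still so for the second after the job is handed in, with the robot touching nothing.
It also fails if it takes over 51 s, if anything falls off the work surface, if the arm or the gripper's body presses on something with over 40 N, if the wrist force passes 120 N, or if a joint passes its speed limit or range.

## Working session

There is one attempt and no reset: what is moved stays moved. The work goes in short steps, Python scripts to look and compute and a shell command to move; the robot and the scene stay as the last step left them, time stands still between calls to the robot, and variables do not carry over. Pictures are saved under pics/ and viewed, at most 10 in all, crops included, and the job is handed in when it is done.

```bash
mkdir -p pics
cat > h.py <<'E'
import numpy as np, cv2
from bench import arm
def cap(n,f=None):
    c=arm.capture(n)
    if f: cv2.imwrite(f'pics/{f}.png',c['pixels'][:,:,::-1])
    return c
def ray(c,uv):
    d=np.linalg.inv(c['K'])@np.array([uv[0],uv[1],1.]); R=np.array(c['rotation'])
    return np.array(c['position']),R@d
def onz(c,uv,z):
    p,d=ray(c,uv); return p+d*(z-p[2])/d[2]
def proj(c,P):
    q=c['K']@(np.array(c['rotation']).T@(np.array(P)-c['position'])); return q[:2]/q[2]
E
python3 - <<'E'
from h import *
import pickle
np.set_printoptions(precision=4,suppress=True)
s=arm.get_state(); print(s['ee_pos'],s['tool_rot'],s['gripper_width'],s['contact_force'])
a={n:cap(n) for n in('side','top')}
pickle.dump(a,open('a.pkl','wb'))
for n in a: print(n,a[n]['position'],a[n]['rotation'],a[n]['K'][0])
im=[a[n]['pixels'][:,:,::-1] for n in('top','side')]
cv2.imwrite('pics/top1.png',im[0]);cv2.imwrite('pics/side1.png',im[1])
E
```

```text
[ 0.1465 -0.6071  0.2399] [[ 0.9721  0.2345 -0.0005]
 [ 0.2345 -0.9721  0.0015]
 [-0.0001 -0.0016 -1.    ]] 0.0914702706861712 [-0.003   0.0459 -0.9439]
side [0.3721 0.7394 0.6661] [[-0.9678 -0.1408  0.2088]
 [-0.2509  0.6097 -0.7519]
 [-0.0214 -0.78   -0.6254]] [509.5381   0.     285.3398]
top [0.4779 0.0555 0.913 ] [[-0.0276 -0.9951  0.0953]
 [-0.9996  0.0272 -0.0047]
 [ 0.0021 -0.0954 -0.9954]] [438.341    0.     281.2983]
```

View pics/top1.png

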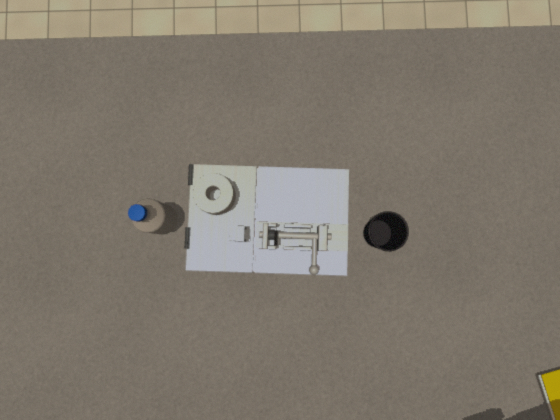

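View pics/side1.png

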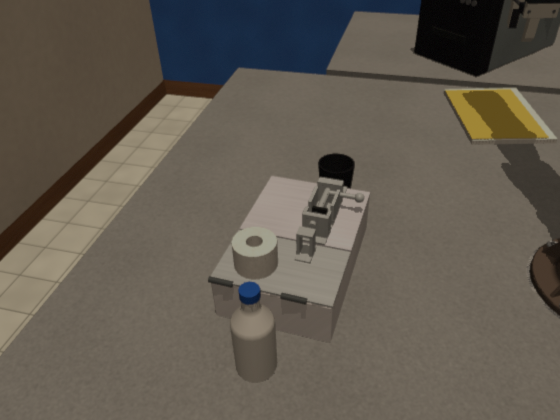

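Run:
```python
from h import *
import pickle
np.set_printoptions(precision=4,suppress=True)
a=pickle.load(open('a.pkl','rb')); t,s=a['top'],a['side']
hsv=cv2.cvtColor(t['pixels'],cv2.COLOR_RGB2HSV)
m=((hsv[:,:,2]>150)).astype(np.uint8)*255; m[:150]=0;m[290:]=0;m[:,:170]=0;m[:,360:]=0
m=cv2.morphologyEx(m,cv2.MORPH_CLOSE,np.ones((25,25)));m=cv2.morphologyEx(m,cv2.MORPH_OPEN,np.ones((35,35)))
cs,_=cv2.findContours(m,0,1);c=max(cs,key=cv2.contourArea)
r=cv2.boxPoints(cv2.minAreaRect(c)); P=np.array([onz(t,p,.09) for p in r]); print(r,P)
print([np.linalg.norm(P[i]-P[i-1]) for i in range(4)],P.mean(0))
e=max([P[i]-P[i-1] for i in range(4)],key=np.linalg.norm); e*=np.sign(e[1]); yaw=np.arctan2(-e[0],e[1]);print('yaw',np.degrees(yaw))
ctr=P.mean(0)
R=np.array([[np.cos(yaw),-np.sin(yaw)],[np.sin(yaw),np.cos(yaw)]])
for n,p in(('knobexp',(-.09,-.085)),('notch',(-.03,-.085))): print(n,ctr[:2]+R@p)
print('top knob',onz(t,(314,269),.12),'side knob',onz(s,(360,197),.12))
x=cv2.resize(t['pixels'][205:290,225:360,::-1],None,fx=5.9,fy=5.9,interpolation=cv2.INTER_CUBIC);cv2.imwrite('pics/c1.png',x);print(x.shape)
```

```text
[[186.3275 269.8492]
 [189.7505 163.7339]
 [349.7131 168.894 ]
 [346.29   275.0093]] [[ 0.4455  0.2313  0.09  ]
 [ 0.6455  0.2234  0.09  ]
 [ 0.6273 -0.0806  0.09  ]
 [ 0.4277 -0.0658  0.09  ]]
[np.float64(0.29763857523616827), np.float64(0.20021678941922313), np.float64(0.3046136301538694), np.float64(0.2001271333773051)] [0.5365 0.0771 0.09  ]
yaw -3.4287511842079317
knobexp [ 0.4416 -0.0024]
notch [ 0.5015 -0.006 ]
top knob [ 0.4418 -0.0039  0.12  ] side knob [ 0.4384 -0.0034  0.12  ]
(502, 796, 3)
```

View pics/c1.png

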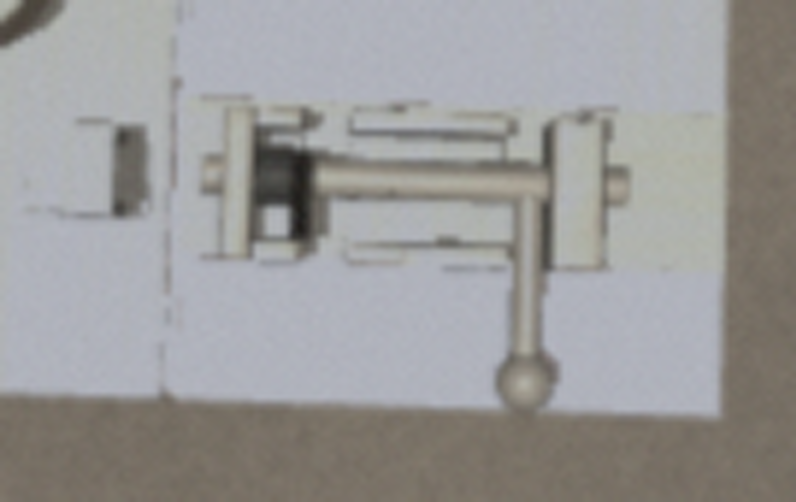

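```bash
python3 -m creep '[{"offset":[0.25,-0.31,0],"twist":0},{"offset":[0.76,-0.93,0],"twist":0},{"offset":[1.34,-1.62,0],"twist":0},{"offset":[1.91,-2.31,0],"twist":0},{"offset":[2.48,-3.01,0],"twist":0},{"offset":[3.06,-3.7,0],"twist":0},{"offset":[3.63,-4.39,0],"twist":0},{"offset":[4.08,-4.93,0],"twist":0}]' 0
python3 -m creep '[{"offset":[0.56,-0.68,0],"twist":0.4},{"offset":[1.12,-1.36,0],"twist":0.9},{"offset":[1.68,-2.04,0],"twist":1.4},{"offset":[2.24,-2.72,0],"twist":1.9},{"offset":[2.8,-3.4,0],"twist":2.4},{"offset":[3.36,-4.08,0],"twist":2.83},{"offset":[3.9,-4.75,0],"twist":2.83},{"offset":[3.9,-4.75,0],"twist":2.83}]' -
```

```text
clock: 0.9
ee_pos: [0.2878, -0.3175, 0.2406]
tool_rot: [[0.972, 0.236, -0.0], [0.236, -0.972, 0.0], [-0.0, -0.0, -1.0]]
contact_force: [0.2, -0.2, -0.9]
gripper_width: 0.0462
grip_force: 0.0
clock: 1.7
ee_pos: [0.4228, -0.038, 0.241]
tool_rot: [[0.999, -0.052, 0.002], [-0.052, -0.999, 0.002], [0.001, -0.002, -1.0]]
contact_force: [0.6, -0.3, 0.9]
gripper_width: 0.0459
grip_force: 0.0
```

Run:
```python
from h import *
np.set_printoptions(precision=4,suppress=True)
c=cap('wrist','w1'); s=arm.get_state()
print(s['ee_pos'],s['tool_rot'],c['position'],c['rotation'],c['K'])
print('knob expected px',proj(c,[.4405,-.0035,.12]))
import pickle; pickle.dump(c,open('w.pkl','wb'))
```

```text
[ 0.4216 -0.041   0.2406] [[ 0.9985 -0.054   0.    ]
 [-0.054  -0.9985  0.0008]
 [-0.     -0.0008 -1.    ]] [ 0.505  -0.043   0.3849] [[-0.0533 -0.9529 -0.2987]
 [-0.9986  0.05    0.0187]
 [-0.0029  0.2993 -0.9542]] [[349.3654   0.     282.7396]
 [  0.     349.3654 202.8072]
 [  0.       0.       1.    ]]
knob expected px [237.6164 182.456 ]
```

View pics/w1.png

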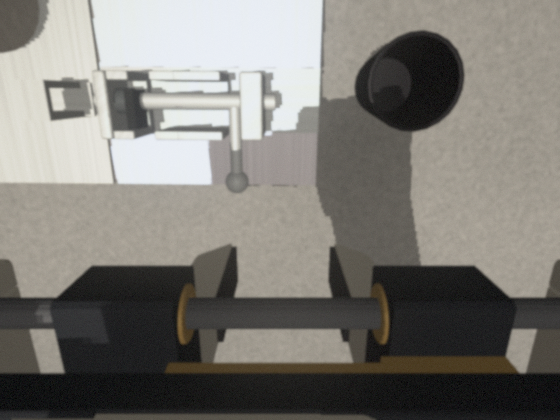

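```bash
python3 -m creep '[{"offset":[0.17,-0.4,0.2],"twist":0.0},{"offset":[0.34,-0.77,0.6],"twist":0.0},{"offset":[0.34,-0.77,1.0],"twist":0.0},{"offset":[0.34,-0.77,1.2],"twist":0.0},{"offset":[0.34,-0.77,1.2],"twist":0.0},{"offset":[0.34,-0.77,1.2],"twist":0}]' -
python3 - <<'E'
from h import *
np.set_printoptions(precision=4,suppress=True)
s=arm.get_state();R=np.array(s['tool_rot']);g=s['ee_pos']-R[:,2]*.005
print(s['ee_pos'],np.degrees(np.arctan2(R[1,0],R[0,0])),(R.T@(np.array([.4405,-.0035,.12])-g))/.05)
E
```

```text
clock: 2.35
ee_pos: [0.4401, -0.007, 0.1811]
tool_rot: [[0.998, -0.061, -0.0], [-0.061, -0.998, -0.0], [-0.0, 0.0, -1.0]]
contact_force: [1.0, -0.0, -0.6]
gripper_width: 0.0463
grip_force: 0.0
[ 0.4401 -0.007   0.1811] -3.498628812112164 [ 0.0035 -0.0716  1.3217]
```

```bash
python3 -m creep '[{"offset":[0,-0.07,0.4],"twist":0},{"offset":[0,-0.07,0.8],"twist":0},{"offset":[0,-0.07,1.1],"twist":0},{"offset":[0,-0.07,1.3],"twist":0},{"offset":[0,-0.07,1.3],"twist":0},{"offset":[0,-0.07,1.3],"twist":0}]' -0.4
python3 -m creep '[{"offset":[0,0,0],"twist":0},{"offset":[0,0,0],"twist":0},{"offset":[0,0,0],"twist":0}]' -0.55
python3 - <<'E'
from h import *
c=cap('wrist','w2'); print(proj(c,[.4405,-.0035,.12]))
E
```

```text
clock: 2.95
ee_pos: [0.4409, -0.0027, 0.1164]
tool_rot: [[0.998, -0.06, 0.001], [-0.06, -0.998, -0.0], [0.001, 0.0, -1.0]]
contact_force: [-0.1, -0.3, 0.8]
gripper_width: 0.0274
grip_force: 0.0
clock: 3.25
ee_pos: [0.4407, -0.0026, 0.1162]
tool_rot: [[0.998, -0.06, 0.001], [-0.06, -0.998, -0.0], [0.001, 0.0, -1.0]]
contact_force: [0.2, -1.0, 0.1]
gripper_width: 0.0208
grip_force: 0.0
[284.38473764 283.88760512]
```

View pics/w2.png

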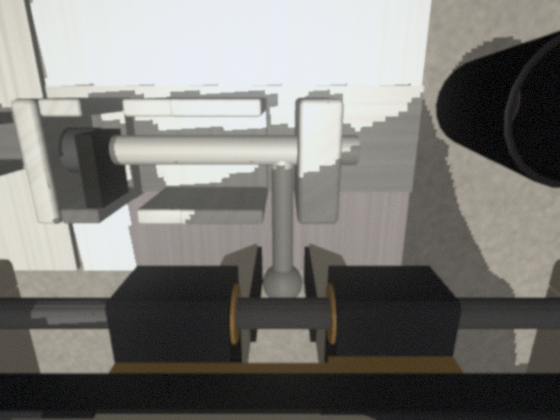

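```bash
python3 -m creep '[{"offset":[0,0,0],"twist":0},{"offset":[0,0,0],"twist":0},{"offset":[0,0,0],"twist":0}]' -1
```

```text
clock: 3.6
ee_pos: [0.4406, -0.0024, 0.1159]
tool_rot: [[0.998, -0.059, 0.0], [-0.059, -0.998, 0.0], [0.0, -0.0, -1.0]]
contact_force: [-0.4, 1.8, 3.0]
gripper_width: 0.016
grip_force: 30.0
```

```bash
python3 -m creep '[{"offset":[0.006,0,-0.12],"twist":0},{"offset":[0.024,0,-0.238],"twist":0},{"offset":[0.053,0,-0.355],"twist":0},{"offset":[0.053,0,-0.355],"twist":0},{"offset":[0.053,0,-0.355],"twist":0}]' -
```

```text
clock: 4.1
ee_pos: [0.4431, -0.0025, 0.1336]
tool_rot: [[0.998, -0.059, 0.0], [-0.059, -0.998, 0.0], [0.0, -0.0, -1.0]]
contact_force: [0.8, 4.1, -2.2]
gripper_width: 0.0157
grip_force: 30.0
```

```bash
python3 -m creep '[{"offset":[0.03,0,-0.08],"twist":0},{"offset":[0.066,0,-0.167],"twist":0},{"offset":[0.11,0,-0.245],"twist":0},{"offset":[0.157,0,-0.323],"twist":0},{"offset":[0.157,0,-0.323],"twist":0}]' -
python3 -m creep '[{"offset":[0.055,0,-0.07],"twist":0},{"offset":[0.112,0,-0.14],"twist":0},{"offset":[0.175,0,-0.2],"twist":0},{"offset":[0.244,0,-0.262],"twist":0},{"offset":[0.342,0,-0.332],"twist":0},{"offset":[0.342,0,-0.332],"twist":0},{"offset":[0.342,0,-0.332],"twist":0}]' -
```

```text
clock: 4.6
ee_pos: [0.4511, -0.003, 0.1501]
tool_rot: [[0.998, -0.06, 0.0], [-0.06, -0.998, 0.0], [0.0, -0.0, -1.0]]
contact_force: [-1.8, 5.2, -1.1]
gripper_width: 0.0157
grip_force: 30.0
clock: 5.3
ee_pos: [0.4677, -0.004, 0.1663]
tool_rot: [[0.998, -0.059, -0.0], [-0.059, -0.998, 0.0], [-0.0, -0.0, -1.0]]
contact_force: [-1.7, 4.9, 0.4]
gripper_width: 0.016
grip_force: 30.0
```

```bash
python3 -m creep '[{"offset":[0,-0.06,0],"twist":0},{"offset":[0,-0.14,0],"twist":0},{"offset":[0,-0.22,0],"twist":0},{"offset":[0,-0.3,0],"twist":0},{"offset":[0,-0.38,0],"twist":0},{"offset":[0,-0.44,0],"twist":0},{"offset":[0,-0.5,0],"twist":0},{"offset":[0,-0.5,0],"twist":0}]' -
```

```text
clock: 6.1
ee_pos: [0.4685, 0.0183, 0.1659]
tool_rot: [[0.998, -0.061, -0.002], [-0.061, -0.998, -0.003], [-0.002, 0.003, -1.0]]
contact_force: [-3.4, -4.2, 1.8]
gripper_width: 0.0163
grip_force: 30.0
```

```bash
python3 -m creep '[{"offset":[0,-0.06,0],"twist":0},{"offset":[0,-0.12,0],"twist":0},{"offset":[0,-0.18,0],"twist":0},{"offset":[0,-0.24,0],"twist":0},{"offset":[0,-0.3,0],"twist":0},{"offset":[0,-0.35,0],"twist":0},{"offset":[0,-0.4,0],"twist":0},{"offset":[0,-0.4,0],"twist":0}]' -
python3 - <<'E'
from h import *
c=cap('wrist','w3')
E
```

```text
clock: 6.9
ee_pos: [0.4696, 0.0382, 0.1658]
tool_rot: [[0.998, -0.062, -0.002], [-0.062, -0.998, -0.003], [-0.002, 0.004, -1.0]]
contact_force: [-4.2, -4.8, 2.7]
gripper_width: 0.0156
grip_force: 30.0
```

View pics/w3.png

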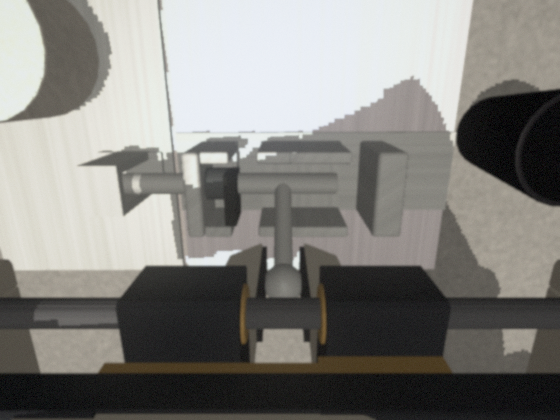

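```bash
python3 -m creep '[{"offset":[-0.01,-0.04,0],"twist":0},{"offset":[-0.02,-0.08,0],"twist":0},{"offset":[-0.02,-0.12,0],"twist":0},{"offset":[-0.02,-0.16,0],"twist":0},{"offset":[-0.02,-0.2,0],"twist":0},{"offset":[-0.02,-0.2,0],"twist":0}]' -
```

```text
clock: 7.55
ee_pos: [0.4699, 0.048, 0.1657]
tool_rot: [[0.998, -0.062, -0.001], [-0.062, -0.998, -0.003], [-0.001, 0.004, -1.0]]
contact_force: [-0.1, -5.1, -2.1]
gripper_width: 0.0161
grip_force: 30.0
```

```bash
python3 -m creep '[{"offset":[0,-0.02,0],"twist":0},{"offset":[0,-0.04,0],"twist":0},{"offset":[0,-0.06,0],"twist":0},{"offset":[0,-0.06,0],"twist":0}]' -
```

```text
clock: 7.95
ee_pos: [0.47, 0.0507, 0.1657]
tool_rot: [[0.998, -0.062, -0.001], [-0.062, -0.998, -0.004], [-0.001, 0.004, -1.0]]
contact_force: [-0.9, -5.7, -2.6]
gripper_width: 0.0159
grip_force: 30.0
```

```bash
for i in 1; do python3 -m creep '[{"offset":[0,-0.02,0],"twist":0},{"offset":[0,-0.04,0],"twist":0},{"offset":[0,-0.04,0],"twist":0}]' - | egrep 'ee_pos|contact' ; done
```

```text
ee_pos: [0.4701, 0.0527, 0.1657]
contact_force: [0.6, -6.8, -2.2]
```

```bash
python3 -m creep '[{"offset":[0,-0.02,0],"twist":0},{"offset":[0,-0.02,0],"twist":0}]' - | egrep 'ee_pos|contact'
```

```text
ee_pos: [0.4702, 0.0537, 0.1656]
contact_force: [-0.1, -6.5, -1.9]
```

```bash
python3 -m creep '[{"offset":[0,-0.02,0],"twist":0},{"offset":[0,-0.02,0],"twist":0}]' - | egrep 'ee_pos|contact'
```

```text
ee_pos: [0.4702, 0.0547, 0.1656]
contact_force: [-0.1, -6.9, -1.8]
```

Run:
```python
from h import *
c=cap('wrist'); x=c['pixels'][120:320,150:420,::-1]
cv2.imwrite('pics/w4.png',cv2.convertScaleAbs(cv2.resize(x,None,fx=2.9,fy=2.9,interpolation=cv2.INTER_CUBIC),alpha=1.5))
```

```text
(no output)
```

View pics/w4.png

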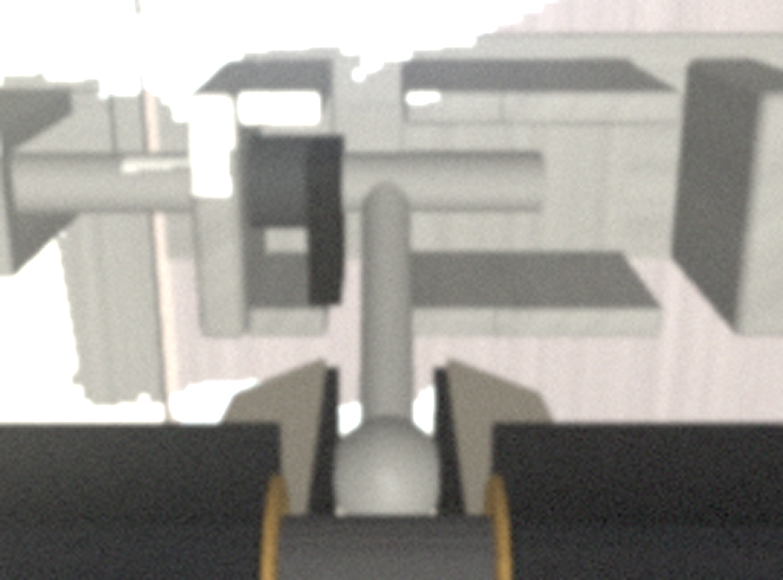

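```bash
python3 -m creep '[{"offset":[0,-0.02,0],"twist":0},{"offset":[0,-0.04,0],"twist":0},{"offset":[0,-0.04,0],"twist":0}]' - | egrep 'ee_pos|contact'
```

```text
ee_pos: [0.4703, 0.0567, 0.1656]
contact_force: [-0.2, -7.3, -1.8]
```

```bash
python3 -m creep '[{"offset":[0,-0.02,0],"twist":0},{"offset":[0,-0.02,0],"twist":0}]' - | egrep 'ee_pos|contact'
```

```text
ee_pos: [0.4704, 0.0577, 0.1656]
contact_force: [-0.4, -6.6, -2.2]
```

```bash
python3 -m creep '[{"offset":[0,-0.02,0],"twist":0},{"offset":[0,-0.02,0],"twist":0}]' - | egrep 'ee_pos|contact'
```

```text
ee_pos: [0.4704, 0.0586, 0.1656]
contact_force: [-0.2, -6.0, -1.7]
```

```bash
python3 -m creep '[{"offset":[0,-0.02,0],"twist":0},{"offset":[0,-0.02,0],"twist":0}]' - | egrep 'ee_pos|contact'
```

```text
ee_pos: [0.4704, 0.0594, 0.1656]
contact_force: [-0.9, -8.1, -2.1]
```

```bash
python3 -m creep '[{"offset":[0,-0.02,0],"twist":0},{"offset":[0,-0.02,0],"twist":0}]' - | egrep 'ee_pos|contact'
```

```text
ee_pos: [0.4704, 0.06, 0.1656]
contact_force: [-0.7, -8.3, -1.9]
```

```bash
python3 -m creep '[{"offset":[0,-0.02,0],"twist":0},{"offset":[0,-0.02,0],"twist":0}]' - | egrep 'ee_pos|contact'
```

```text
ee_pos: [0.4704, 0.0607, 0.1655]
contact_force: [-1.0, -9.6, -1.2]
```

```bash
python3 -m creep '[{"offset":[0,0.02,0],"twist":0},{"offset":[0,0.035,0],"twist":0},{"offset":[0,0.035,0],"twist":0}]' - | egrep 'ee_pos|contact'
python3 -m creep '[{"offset":[-0.055,0,0.043],"twist":0},{"offset":[-0.114,0,0.089],"twist":0},{"offset":[-0.17,0,0.143],"twist":0},{"offset":[-0.224,0,0.199],"twist":0},{"offset":[-0.27,0,0.255],"twist":0},{"offset":[-0.27,0,0.255],"twist":0}]' - | egrep 'ee_pos|contact'
```

```text
ee_pos: [0.4707, 0.0607, 0.1658]
contact_force: [0.1, -6.9, -4.1]
ee_pos: [0.4576, 0.0615, 0.1533]
contact_force: [-0.3, -9.2, 0.0]
```

```bash
python3 -m creep '[{"offset":[-0.04,0.01,0.055],"twist":0},{"offset":[-0.085,0.02,0.13],"twist":0},{"offset":[-0.085,0.02,0.13],"twist":0}]' - | egrep 'ee_pos|contact'
```

```text
ee_pos: [0.4533, 0.0617, 0.1469]
contact_force: [-0.6, -5.6, 1.3]
```

```bash
python3 -m creep '[{"offset":[-0.047,0,0.083],"twist":0},{"offset":[-0.085,0,0.165],"twist":0},{"offset":[-0.113,0,0.25],"twist":0},{"offset":[-0.113,0,0.25],"twist":0}]' - | egrep 'ee_pos|contact'
```

```text
ee_pos: [0.4477, 0.062, 0.1342]
contact_force: [0.2, -5.4, 0.3]
```

```bash
python3 -m creep '[{"offset":[-0.023,0,0.085],"twist":0},{"offset":[-0.041,0,0.176],"twist":0},{"offset":[-0.05,0,0.25],"twist":0},{"offset":[-0.054,0,0.3],"twist":0},{"offset":[-0.054,0,0.345],"twist":0},{"offset":[-0.054,0,0.345],"twist":0}]' - | egrep 'ee_pos|contact'
```

```text
ee_pos: [0.4449, 0.0622, 0.1171]
contact_force: [0.0, -6.9, 0.3]
```

```bash
python3 -m creep '[{"offset":[0,0.01,0.015],"twist":0},{"offset":[0,0.02,0.03],"twist":0},{"offset":[0,0.02,0.04],"twist":0},{"offset":[0,0.02,0.04],"twist":0}]' - | egrep 'ee_pos|contact'
```

```text
ee_pos: [0.4449, 0.0622, 0.1159]
contact_force: [-5.0, -4.8, 12.3]
```

```bash
python3 -m creep '[{"offset":[0,0.01,-0.02],"twist":0},{"offset":[0,0.02,-0.03],"twist":0},{"offset":[0,0.02,-0.03],"twist":0}]' - | egrep 'ee_pos|contact'
```

```text
ee_pos: [0.4449, 0.062, 0.1168]
contact_force: [-1.8, -0.5, 0.5]
```

```bash
python3 -m creep '[{"offset":[0,0,0],"twist":0},{"offset":[0,0,0],"twist":0},{"offset":[0,0,0],"twist":0},{"offset":[0,0,0],"twist":0}]' -0.1
python3 -m creep '[{"offset":[0,0,-0.1],"twist":0},{"offset":[0,0,-0.4],"twist":0},{"offset":[0,0,-0.9],"twist":0},{"offset":[0,0,-1.5],"twist":0},{"offset":[0,0,-2.0],"twist":0},{"offset":[0,0,-2.2],"twist":0},{"offset":[0,0,-2.2],"twist":0}]' -
python3 - <<'E'
from h import *
c=cap('wrist');t=cap('top')
x=c['pixels'][60:260,120:400,::-1]; y=t['pixels'][190:290,170:360,::-1]
x=cv2.resize(x,(420,300),interpolation=cv2.INTER_CUBIC); 
y=cv2.resize(y,None,fx=4.2,fy=4.2,interpolation=cv2.INTER_CUBIC)
cv2.imwrite('pics/w5.png',cv2.resize(c['pixels'][60:260,120:400,::-1],None,fx=2.8,fy=2.8,interpolation=cv2.INTER_CUBIC));cv2.imwrite('pics/t5.png',y)
E
```

```text
clock: 13.3
ee_pos: [0.4449, 0.0615, 0.1167]
tool_rot: [[0.998, -0.06, 0.0], [-0.06, -0.998, 0.0], [0.0, -0.0, -1.0]]
contact_force: [0.3, 0.4, 0.3]
gripper_width: 0.0402
grip_force: 0.0
clock: 14.0
ee_pos: [0.4455, 0.0616, 0.2279]
tool_rot: [[0.998, -0.06, 0.003], [-0.06, -0.998, 0.0], [0.003, -0.0, -1.0]]
contact_force: [0.8, -1.1, -0.2]
gripper_width: 0.0414
grip_force: 0.0
```

View pics/w5.png

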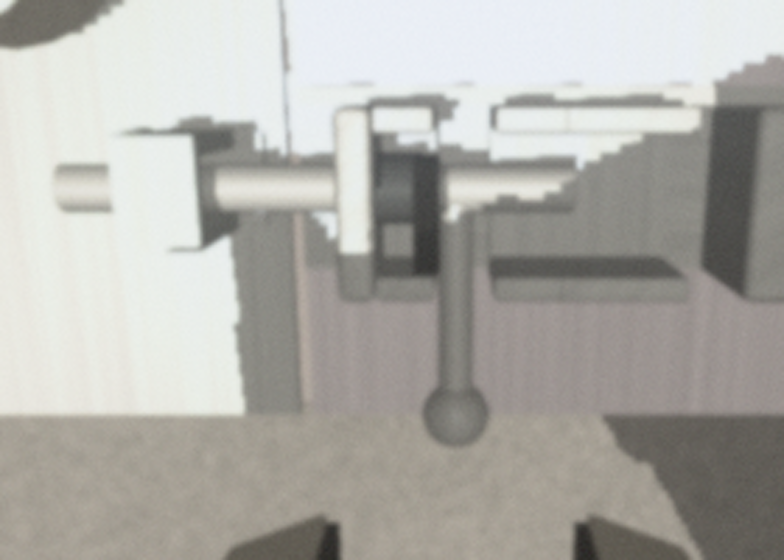

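The picture shows the rod through the keeper (about 60–340, 187), the handle in the second notch against the black pad (about 440, 215), the knob free at (456, 415) and the gripper clear of it. The handle bottomed at the same height as at the start, so I'm handing the job in.

```bash
python3 -c "
from bench import arm
print(arm.sign_off())"
```

```text
the job is handed in; nothing more can be done
None
```

The box is locked: the bolt is through the keeper, the handle was just up against the pad (9.6 N at most) and now lies fully down in the second notch. It is released with the arm clear, and I handed the job in at about 14 s. I did not recheck the label roll, spray bottle and pen cup at the end, but the arm stayed clear of them.

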